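# Lay out the ring-finishing station

## Task

Lay out the ring-finishing station on the three felt pads, with left and right as the robot sees them (left is +y): first stand the turned ring stand on the middle pad, then the red-lidded tin on the pad to its left, then the burr block on the pad to its right, each upright and in the middle of its pad. Last, slip the dark red-brown wooden ring over the stand's post so that it lies flat on the stand's base. Leave the green ring and the black handpiece where they lie, and let go of everything.

Things in the scene. Friction and masses are not known exactly. Their poses are not given: they have to be found in the camera images.
- stand: ring stand: round dark wooden base 52 mm across and 14 mm high, with an upright brass post 14 mm thick in its centre; the post is straight up to 34 mm above the underside, then tapers to 6 mm at its top, 40 mm above the underside. About 0.16 kg, can be gripped by the post. Origin: centre of the underside, z along the post
- tin: round closed tin of polishing compound, aluminium with a red lid and a pale label, 50 mm across (48 below the lid; lid from 18 to 30 mm up), 30 mm high, about 0.09 kg. Origin: centre of the underside, z up
- burr_block: wooden block 60 mm long (its x) by 36 mm wide (its y) by 30 mm high, with four thin burrs with coloured heads standing in its top, up to 49 mm above the underside and within 10 mm of its long centre line. About 0.1 kg. Origin: centre of the underside, z up; it lies at any yaw
- ring_dark: dark red-brown wooden finger ring lying flat, 30 mm outside, 20 mm hole, 12 mm high, about 12 g. Origin: on its axis, at its underside, z along the axis
- ring_green: green finger ring of the same size as the dark one; to be left alone. Origin: on its axis, at its underside
- handpiece: black rotary handpiece with a grey collar and steel chuck, 150 mm long along its x, 26 mm thick, lying on the bench; to be left alone. Origin: under the middle of its length
- pad_blue: blue felt disc glued to the bench, 70 mm across, 3 mm thick, origin at the centre of its underside. Which of the three pads is the left, middle or right one changes from start to start, and its colour says nothing about what goes on it; their y differ by at least 0.1 m
- pad_orange: orange felt disc glued to the bench, 70 mm across, 3 mm thick, origin at the centre of its underside. Which of the three pads is the left, middle or right one changes from start to start, and its colour says nothing about what goes on it; their y differ by at least 0.1 m
- pad_grey: dark grey felt disc glued to the bench, 70 mm across, 3 mm thick, origin at the centre of its underside. Which of the three pads is the left, middle or right one changes from start to start, and its colour says nothing about what goes on it; their y differ by at least 0.1 m
There are look-alikes about, which are no part of the job. Of the things that look like the pad_orange, take the one that is farthest to the robot's right at the start. What is shaped like the burr_block but orange is not meant.

How it is judged:
By the outcome, as a careful person would: the job done as asked, in the order asked, and still so for the second after the job is handed in, with the robot touching nothing.
It also fails if it takes over 96 s, if anything falls off the work surface, if the arm or the gripper's body presses on something with over 40 N, if the wrist force passes 120 N, or if a joint passes its speed limit or range.

## Robot

A 6-joint arm with a two-finger parallel gripper is mounted at the origin on the work surface. World frame = base frame: x ahead of the robot, y to its left, z up, the work surface at z = 0. Lengths are in m, angles in rad, forces in N, time in s.
With the tool pointing down it reaches from about 0.375 to 0.925 m from the base axis. Payload 5.7 kg.
Tool frame: the origin (TCP) lies at the very end of the fingers, on their centre line; the grasp point (between the pads) lies 19 mm behind it; z points along the fingers, y is the direction in which the jaws open and shut (so a half turn about z gives the same grasp; the last joint's range is limited). The gripper opens to 88 mm and grips with 3 to 60 N. Pads are 20 mm wide; open, the fingers measure 115 mm over their backs; the gripper's body (75 mm by 178 mm) begins 61 mm behind the grasp point.
Start: joints at [-1.371, 0.359, 1.51, -0, 1.272, -0.115], TCP at [0.186, -0.57, 0.223] pointing down, gripper open.
Joint ranges: [-2.97, 2.97], [-1.01, 2.36], [0.21, 2.38], [-0.96, 4.11], [0.2, 2.71], [-2.98, 2.98]. Speed limits (rad/s): [2.39, 2.39, 3.14, 3.14, 3.14, 3.14].

## Interface

Orientations are given as a unit quaternion [w, x, y, z].
In Python, from workcell import r gives the robot as it stands. The module is installed in compiled form; this text tells all that it offers.
- The arm moves only by the shell command python3 -m crank 'ROWS' [FORCE]. ROWS is JSON, a list of rows, each a list of 3 entries, a list of its own where there are three numbers: the shift along the tool's x, y, z in m, then the turn, a rotation vector about the tool's x, y, z in rad, then the opening, from 0 (shut) to 1 (fully open). A call has 1 to 10 rows; each row shifts and turns the commanded pose from where the row before left it, along the tool's axes as they then stand; what a row does not reach is not made up. A row lasts 1/8 s, in which the tool goes at most 62.5 mm and 10.7 degrees, less where a joint would pass 70% of its speed; a pose out of reach is approached as far as the arm can. A call with a gripper value outside its range is refused whole. The fingers move at their own pace and stop on an object; FORCE is the grip in N (left out, the last holds). Time passes only in rows, so rows that do not move let the fingers close. It gives the time, the measured TCP pose, the force and the opening at its end, in the units of the state.
- r.get_state(): the state, without advancing time (a new reading comes with each control period).
- r.camera(name): name is "scene" or "top" or "wrist"; returns a dict with "pixels" (384x512x3 uint8, red, green, blue), "intrinsics" (3x3 intrinsics, pixels), "k1" (the pictures are not rectified: a ray, as slopes to the right and down, at radius r is drawn at 1 + k1 r^2 times it, then the intrinsics apply), "position" and "rotation" of the camera in the world; the wrist camera has in their place "mount" (4x4, takes a point from camera to tool coordinates, whose origin is the TCP and whose axes are the flange's). Camera axes: x right, y down, z forward; pixel columns grow to the right and rows downward; lengths in m; the calibration is good to about 2 mm. A picture is of the moment at which its call begins: read the wrist's pose just before it. There is no depth.
- r.finish_job(): hands the job in, once; it reports no verdict.
The state is a dict: "t": time; "joint_positions": joint angles; "joint_vel": joint speeds; "joint_torque": joint torques, N m; "tcp_pos": TCP position; "eef_rot": TCP orientation; "contact_force": force on the tool from outside, world axes, zero at the start; "torque": the same for the moment, N m; "opening": finger opening in m.
Only numpy, scipy, OpenCV 4.12 (cv2) and the standard library are available. Lean on these libraries where they do the work, as an engineer would, in place of code of your own. Each camera call takes 0.05 s, during which the arm holds its last target.

## Working session

There is one attempt and no reset: what is moved stays moved. The work goes in short steps, Python scripts to look and compute and a shell command to move; the robot and the scene stay as the last step left them, time stands still between calls to the robot, and variables do not carry over. Pictures are saved under pics/ and viewed, and the job is handed in when it is done.

```bash
mkdir -p pics; ls
cat > h.py <<'E'
import numpy as np, cv2
from workcell import r
from scipy.spatial.transform import Rotation as R
def pose():
    s=r.get_state(); q=np.array(s['eef_rot'],float)
    return np.array(s['tcp_pos']), R.from_quat([q[1],q[2],q[3],q[0]]).as_matrix(), s
def cam(name):
    p,Rt,s=pose(); c=r.camera(name)
    if name=='wrist':
        M=np.array(c['mount']); c['position']=p+Rt@M[:3,3]; c['rotation']=Rt@M[:3,:3]
    c['img']=cv2.cvtColor(np.array(c['pixels']),cv2.COLOR_RGB2BGR); return c
def ray(c,uv):
    K=np.array(c['intrinsics']);k=c['k1']
    uv=np.asarray(uv,float).reshape(-1,2)
    x=cv2.undistortPoints(uv.reshape(-1,1,2),K,np.array([k,0,0,0,0.])).reshape(-1,2)
    d=np.c_[x,np.ones(len(x))]@np.array(c['rotation']).T
    return np.array(c['position']),d
def onz(c,uv,z):
    o,d=ray(c,uv); return o+d*((z-o[2])/d[:,2])[:,None]
def proj(c,P):
    P=np.asarray(P,float).reshape(-1,3)
    X=(P-np.array(c['position']))@np.array(c['rotation'])
    x=X[:,:2]/X[:,2:]; r2=(x**2).sum(1,keepdims=True); x=x*(1+c['k1']*r2)
    K=np.array(c['intrinsics']); return x@K[:2,:2].T+K[:2,2]
E
python3 - <<'E'
from h import *
p,Rt,s=pose(); print(s['t'],p,Rt.round(3),s['opening'])
for n in ['scene','top','wrist']:
    c=cam(n); cv2.imwrite(f'pics/{n}0.png',c['img']); print(n,c['position'],np.round(c['rotation'],3).tolist(),c['k1'],np.array(c['intrinsics']).tolist())
    if n=='wrist': print(c['mount'])
E
```

```text
pics
0.0 [ 0.18561893 -0.56984066  0.22180887] [[ 0.951  0.31  -0.   ]
 [ 0.31  -0.951  0.002]
 [ 0.    -0.002 -1.   ]] 0.08783321133897849
scene [1.32150575 0.29193651 0.66744487] [-0.266, 0.534, 0.715, -0.365] 0.04097323770028403 [[453.2121672787359, 0.0, 257.2391654456214], [0.0, 453.2121672787359, 194.91008171954198], [0.0, 0.0, 1.0]]
top [0.43669763 0.04245182 1.01735459] [0.014, -0.698, 0.715, -0.032] -0.09322110326757904 [[438.9963520831549, 0.0, 254.5579836770439], [0.0, 438.9963520831549, 195.28800646920803], [0.0, 0.0, 1.0]]
wrist [ 0.25296547 -0.5477969   0.38379666] [[0.31, -0.918, -0.248], [-0.951, -0.299, -0.079], [-0.001, 0.26, -0.966]] -0.06673951867306922 [[278.97551978326135, 0.0, 254.0232878027688], [0.0, 278.97551978326135, 192.04495425768906], [0.0, 0.0, 1.0]]
[[ 1.58053281e-04 -9.65468025e-01 -2.60521529e-01  7.09154701e-02]
 [ 9.99999950e-01  8.16489876e-05  3.04096887e-04 -4.66315477e-04]
 [-2.72324502e-04 -2.60521564e-01  9.65467990e-01 -1.61886506e-01]
 [ 0.00000000e+00  0.00000000e+00  0.00000000e+00  1.00000000e+00]]
```

Run:
```python
s=open('h.py').read()
s=s.replace("    c['img']","    else:\n        q=c['rotation']; c['rotation']=R.from_quat([q[1],q[2],q[3],q[0]]).as_matrix()\n    c['img']",1)
open('h.py','w').write(s)
```

```text
(no output)
```

View pics/top0.png

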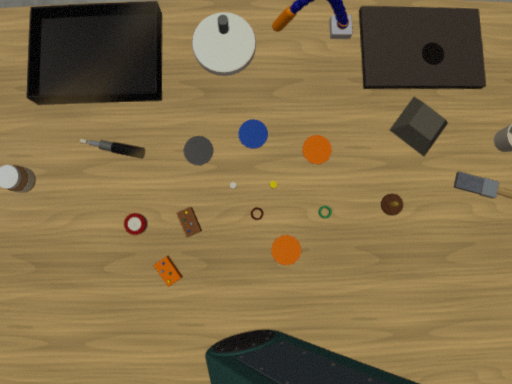

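View pics/scene0.png

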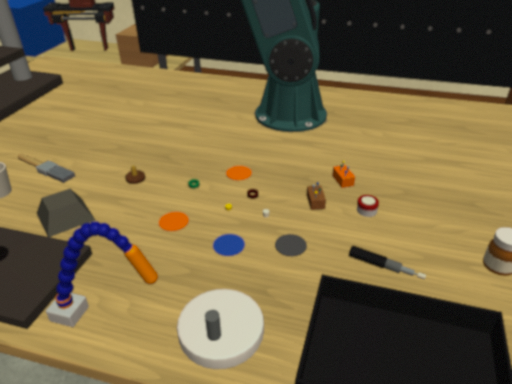

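```bash
cat > m.py <<'E'
from h import *
def blobs(c,box,f):
    x0,y0,x1,y1=box
    hsv=cv2.cvtColor(c['img'],cv2.COLOR_BGR2HSV).astype(int)
    m=np.zeros(hsv.shape[:2],np.uint8); m[y0:y1,x0:x1]=f(hsv,c['img'].astype(int))[y0:y1,x0:x1]*255
    cs,_=cv2.findContours(m,cv2.RETR_EXTERNAL,cv2.CHAIN_APPROX_NONE)
    return max(cs,key=cv2.contourArea)
def mid(ct):
    M=cv2.moments(ct); return np.array([M['m10']/M['m00'],M['m01']/M['m00']])
E
python3 - <<'E'
from m import *
c=cam('top')
for n,(u,v) in dict(stand=(392,204),tin=(135,224),burr=(189,222),dark=(257,213),green=(325,212),grey=(198,150),blue=(253,133),orange=(317,149),orange2=(286,250),obur=(168,270)).items():
    print(n,onz(c,(u,v),0.003)[0].round(3))
im=c['img'][120:290,110:420]; cv2.imwrite('pics/topcrop.png',cv2.resize(im,None,fx=2.5,fy=2.5,interpolation=cv2.INTER_CUBIC))
E
```

```text
stand [ 0.474 -0.307  0.003]
tin [0.442 0.293 0.003]
burr [0.444 0.168 0.003]
dark [0.461 0.011 0.003]
green [ 0.459 -0.147  0.003]
grey [0.611 0.145 0.003]
blue [0.648 0.016 0.003]
orange [ 0.607 -0.133  0.003]
orange2 [ 0.374 -0.054  0.003]
obur [0.335 0.219 0.003]
```

View pics/topcrop.png

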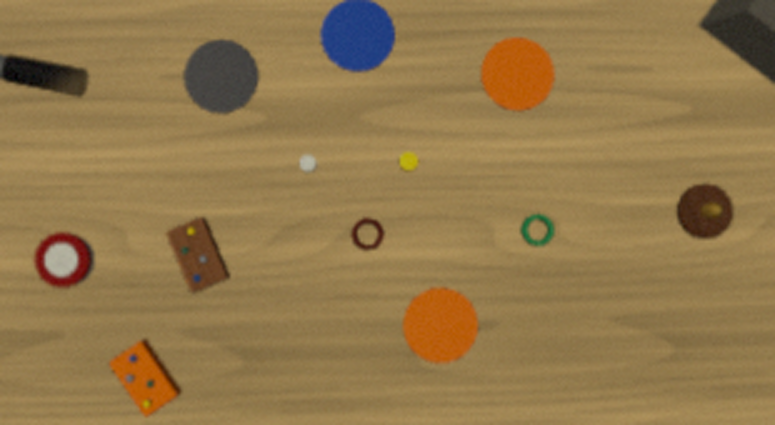

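Run:
```python
from m import *
c=cam('top')
def show(n,box,f,z):
    ct=blobs(c,box,f); m=mid(ct); P=onz(c,m,z)[0]; w=onz(c,ct.reshape(-1,2),z)[:,:2]
    print(n,m.round(1),P.round(4),'dia',(2*np.sqrt(cv2.contourArea(w.astype(np.float32))/np.pi)).round(4)); return w
sat=lambda h,i:(h[...,1]>150)
show('grey',(175,128,222,172),lambda h,i:(h[...,1]<70)&(h[...,2]<110),.003)
show('blue',(232,112,276,156),lambda h,i:(h[...,0]>100)&(h[...,0]<130)&(h[...,1]>100),.003)
show('orange',(295,128,340,172),lambda h,i:(h[...,0]<14)&(h[...,1]>190)&(h[...,2]>150),.003)
show('dark',(243,200,271,228),lambda h,i:(h[...,2]<90),.006)
show('stand',(375,188,410,222),lambda h,i:(h[...,2]<95)|((h[...,0]<14)&(h[...,2]<120)),.014)
show('tin',(118,208,152,240),lambda h,i:((h[...,0]<8)|(h[...,0]>170))&(h[...,1]>120),.03)
w=show('burr',(172,202,206,242),lambda h,i:(h[...,0]<14)&(h[...,2]<130)&(h[...,1]>100),.03)
print(cv2.minAreaRect((w*1000).astype(np.float32)))
w=show('burr',(172,202,206,242),lambda h,i:(h[...,0]<14)&(h[...,2]<130)&(h[...,2]>70)&(h[...,1]>100),.03)
print(cv2.minAreaRect((w*1000).astype(np.float32)))
```

```text
grey [198.  150.1] [0.6104 0.145  0.003 ] dia 0.0652
blue [252.7 133.5] [0.6469 0.0166 0.003 ] dia 0.0653
orange [324.5 138. ] [ 0.6332 -0.1521  0.003 ] dia 0.0027
dark [256.1 212.1] [0.4628 0.0133 0.006 ] dia 0.011
stand [391.4 204. ] [ 0.4734 -0.3019  0.014 ] dia 0.049
tin [134.8 223.4] [0.4429 0.2872 0.03  ] dia 0.0462
burr [189.7 222.7] [0.4418 0.1636 0.03  ] dia 0.0418
((444.83447265625, 165.4384002685547), (57.18095779418945, 33.68971252441406), 20.890317916870117)
burr [189.5 222.8] [0.4416 0.1639 0.03  ] dia 0.0412
((444.83447265625, 165.4384002685547), (57.18095779418945, 33.68971252441406), 20.890317916870117)
```

```bash
python3 -m crank '[[[0,0,0],[0,0,0.16],1],[[0,0,0],[0,0,0.155],1],[[0.04,-0.034,0],[0,0,0],1],[[0.04,-0.038,0],[0,0,0],1],[[0.04,-0.038,0],[0,0,0],1],[[0.04,-0.038,0.01],[0,0,0],1],[[0.04,-0.04,0.01],[0,0,0],1],[[0.04,-0.04,0.02],[0,0,0],1],[[0.04,-0.04,0.02],[0,0,0],1],[[0,0,0],[0,0,0],1]]' 30
python3 - <<'E'
from m import *
p,Rt,s=pose(); print(p,Rt.round(3).tolist(),np.array(s['joint_positions']).round(2))
c=cam('wrist'); cv2.imwrite('pics/w1.png',c['img']); print(proj(c,[p]))
E
```

```text
t: 1.5
tcp_pos: [0.4669, -0.2989, 0.1611]
eef_rot: [-0.001, 1.0, 0.002, -0.001]
contact_force: [-0.9, -0.9, -0.5]
opening: 0.0877
[ 0.46694981 -0.29891498  0.16105701] [[1.0, 0.005, -0.002], [0.005, -1.0, 0.003], [-0.002, -0.003, -1.0]] [-0.69  0.36  1.68  0.    1.11  0.87]
[[254.57848638 233.77414416]]
```

View pics/w1.png

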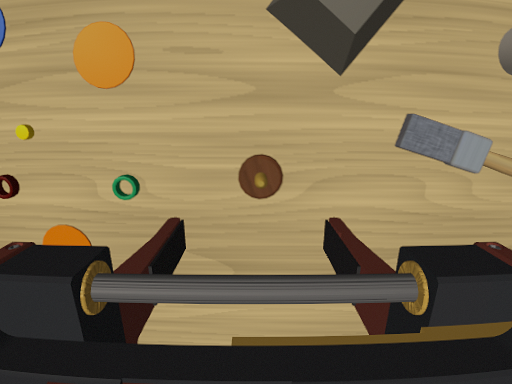

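```bash
cat >> m.py <<'E'
def circ(c,n,box,f,z):
    ct=blobs(c,box,f); ct=cv2.convexHull(ct).reshape(-1,2)+0.0
    w=onz(c,ct,z)[:,:2]; A=np.c_[2*w,np.ones(len(w))]; s=np.linalg.lstsq(A,(w**2).sum(1),rcond=None)[0]
    rad=np.sqrt(s[2]+s[0]**2+s[1]**2); print(n,'px',mid(ct.astype(np.float32)).round(1),'xy',s[:2].round(4),'dia',(2*rad).round(4),'resid',np.std(np.hypot(*(w-s[:2]).T)).round(4)); return s[:2]
ORANGE=lambda h,i:(h[...,0]<16)&(h[...,1]>170)&(h[...,2]>140)
BLUE=lambda h,i:(h[...,0]>100)&(h[...,0]<130)&(h[...,1]>100)
GREY=lambda h,i:(h[...,1]<70)&(h[...,2]<110)
DARK=lambda h,i:(h[...,2]<95)
WOOD=lambda h,i:((h[...,0]<12)|(h[...,0]>170))&(h[...,2]<130)
RED=lambda h,i:((h[...,0]<8)|(h[...,0]>170))&(h[...,1]>120)
E
python3 - <<'E'
from m import *
c=cam('wrist')
print(cv2.cvtColor(c['img'],cv2.COLOR_BGR2HSV)[[165,180,195,182,55],[250,260,265,300,104]].tolist())
circ(c,'stand',(225,145,300,210),WOOD,.014)
circ(c,'orange',(60,10,150,100),ORANGE,.003)
ct=blobs(c,(245,165,280,195),lambda h,i:(h[...,0]>14)&(h[...,0]<35)&(h[...,1]>100))
print(mid(ct),cv2.boundingRect(ct)); print(onz(c,mid(ct),.037))
E
```

```text
[[12, 155, 97], [22, 168, 144], [10, 176, 77], [21, 101, 179], [18, 194, 197]]
stand px [263.2 176.2] xy [ 0.4724 -0.3048] dia 0.0488 resid 0.0003Traceback (most recent call last):
  File "<stdin>", line 5, in <module>
  File "m.py", line 13, in circ
    rad=np.sqrt(s[2]+s[0]**2+s[1]**2); print(n,'px',mid(ct.astype(np.float32)).round(1),'xy',s[:2].round(4),'dia',(2*rad).round(4),'resid',np.std(np.hypot(*(w-s[:2]).T)).round(4)); return s[:2]
                                                    ~~~^^^^^^^^^^^^^^^^^^^^^^^
  File "m.py", line 9, in mid
    M=cv2.moments(ct); return np.array([M['m10']/M['m00'],M['m01']/M['m00']])
                                        ~~~~~~~~^~~~~~~~~
ZeroDivisionError: float division by zero
```

```bash
sed -i 's/^ORANGE=.*/ORANGE=lambda h,i:(h[...,0]<19)\&(h[...,1]>165)\&(h[...,2]>140)/; s/^WOOD=.*/WOOD=lambda h,i:((h[...,0]<16)|(h[...,0]>170)|(h[...,1]>135))\&(h[...,2]<150)/' m.py
python3 - <<'E'
from m import *
c=cam('wrist')
circ(c,'stand',(225,145,300,210),WOOD,.014)
circ(c,'orange',(60,10,150,100),ORANGE,.003)
ct=blobs(c,(245,165,280,195),lambda h,i:(h[...,0]>16)&(h[...,0]<35)&(h[...,1]>120))
print(mid(ct),cv2.boundingRect(ct)); print(onz(c,mid(ct),.037))
t=cam('top');circ(t,'stand_top',(375,188,410,222),WOOD,.014);circ(t,'orange',(295,128,340,172),ORANGE,.003)
print(pose()[0])
E
```

```text
stand px [256.5 174.8] xy [ 0.4724 -0.3047] dia 0.0498 resid 0.0003
orange px [99.8 54.1] xy [ 0.6048 -0.133 ] dia 0.0689 resid 0.0002
[256.64317673 178.70246085] (251, 171, 13, 16)
[[ 0.47349181 -0.30474118  0.037     ]]
stand_top px [390.5 203.7] xy [ 0.474  -0.3036] dia 0.0615 resid 0.0082
orange px [316.6 149.1] xy [ 0.6072 -0.1325] dia 0.0696 resid 0.0003
[ 0.46538927 -0.30370023  0.16314519]
```

```bash
python3 -m crank '[[[0.008,0.001,0.03],[0,0,0],1],[[0,0,0.04],[0,0,0],1],[[0,0,0.03],[0,0,0],1],[[0,0,0],[0,0,0],1],[[0,0,0],[0,0,0],1]]'
python3 - <<'E'
from m import *
c=cam('wrist'); cv2.imwrite('pics/w2.png',c['img']); p,Rt,s=pose(); print(p,Rt.round(4).tolist())
circ(c,'stand',(200,145,320,260),WOOD,.014)
ct=blobs(c,(235,165,290,235),lambda h,i:(h[...,0]>16)&(h[...,0]<35)&(h[...,1]>120))
print(mid(ct),cv2.boundingRect(ct)); print(onz(c,mid(ct),.037))
E
```

```text
t: 2.33
tcp_pos: [0.474, -0.305, 0.0639]
eef_rot: [0.001, 1.0, -0.001, 0.001]
contact_force: [-0.3, -0.0, -0.5]
opening: 0.0877
[ 0.47446519 -0.30504     0.06426745] [[1.0, -0.0013, 0.0021], [-0.0013, -1.0, -0.0017], [0.0021, 0.0017, -1.0]]
stand px [253.8 208.4] xy [ 0.4735 -0.3046] dia 0.0504 resid 0.0003
[253.73476703 216.90770609] (245, 204, 19, 26)
[[ 0.47541655 -0.30451765  0.037     ]]
```

View pics/w2.png

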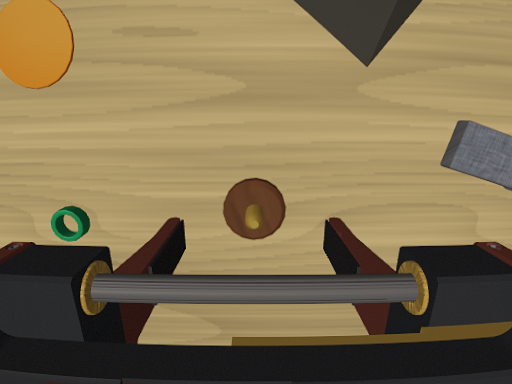

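```bash
python3 -m crank '[[[0,0,0.025],[0,0,0],1],[[0,0,0.02],[0,0,0],1],[[0,0,0],[0,0,0],1],[[0,0,0],[0,0,0],0],[[0,0,0],[0,0,0],0],[[0,0,0],[0,0,0],0],[[0,0,0],[0,0,0],0],[[0,0,0],[0,0,0],0],[[0,0,0],[0,0,0],0],[[0,0,0],[0,0,0],0]]' 30
```

```text
t: 3.62
tcp_pos: [0.4737, -0.3035, 0.0176]
eef_rot: [-0.0, 1.0, -0.0, -0.0]
contact_force: [-0.1, -0.3, 0.8]
opening: 0.0213
```

```bash
python3 -m crank '[[[0,0,0],[0,0,0],0],[[0,0,0],[0,0,0],0],[[0,0,0],[0,0,0],0]]' 30
```

```text
t: 4.0
tcp_pos: [0.4738, -0.3036, 0.0176]
eef_rot: [-0.0, 1.0, -0.0, 0.0]
contact_force: [0.4, 0.5, -0.0]
opening: 0.013
```

```bash
python3 -m crank '[[[0,0,-0.03],[0,0,0],0],[[0,0,-0.03],[0,0,0],0],[[0.013,-0.04,-0.01],[0,0,0],0],[[0.014,-0.04,0],[0,0,0],0],[[0.014,-0.04,0],[0,0,0],0],[[0.014,-0.04,0],[0,0,0],0],[[0.014,-0.04,0],[0,0,0],0],[[0.014,-0.04,0],[0,0,0],0],[[0.014,-0.04,0],[0,0,0],0],[[0.014,-0.04,0],[0,0,0],0]]'
python3 -m crank '[[[0,0,0],[0,0,0],0],[[0,0,0],[0,0,0],0]]'
python3 - <<'E'
from m import *
c=cam('wrist'); cv2.imwrite('pics/w3.png',c['img']); p,Rt,s=pose(); print(p,Rt.round(4).tolist())
circ(c,'blue',(100,0,400,200),BLUE,.003)
t=cam('top');circ(t,'blue',(232,112,276,156),BLUE,.003)
s=cam('scene');circ(s,'blue',(200,220,255,265),BLUE,.003)
E
```

```text
t: 5.25
tcp_pos: [0.5849, 0.0179, 0.0875]
eef_rot: [-0.0, 1.0, -0.0, -0.0]
contact_force: [0.1, -0.3, -1.0]
opening: 0.0132
t: 5.5
tcp_pos: [0.5843, 0.0163, 0.0874]
eef_rot: [0.0, 1.0, 0.0, -0.0]
contact_force: [0.3, -0.2, -1.7]
opening: 0.013
[0.5842012  0.01579634 0.08742123] [[1.0, -0.0004, -0.001], [-0.0004, -1.0, -0.0002], [-0.001, 0.0002, -1.0]]
blue px [253.8 127.7] xy [0.6451 0.0169] dia 0.0681 resid 0.0001Traceback (most recent call last):
  File "<stdin>", line 4, in <module>
  File "m.py", line 11, in circ
    ct=blobs(c,box,f); ct=cv2.convexHull(ct).reshape(-1,2)+0.0
  File "m.py", line 7, in blobs
    return max(cs,key=cv2.contourArea)
ValueError: max() iterable argument is empty
```

View pics/w3.png

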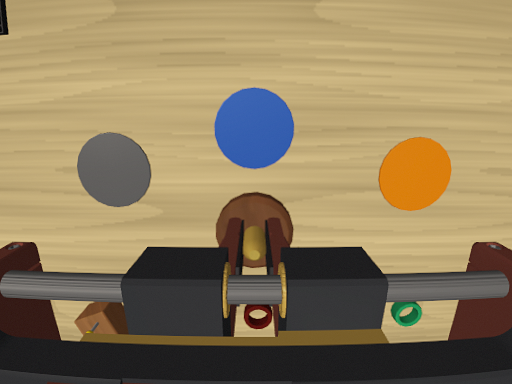

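Run:
```python
from m import *
c=cam('wrist');p=pose()[0];print(p)
circ(c,'stand',(205,185,305,248),WOOD,p[2]-.0036)
circ(c,'blue',(100,0,400,200),BLUE,.003)
circ(c,'grey',(60,110,170,220),GREY,.003)
circ(c,'orange',(360,110,470,230),ORANGE,.003)
```

```text
[0.58437008 0.01539057 0.0875507 ]
stand px [254.  222.8] xy [0.5849 0.016 ] dia 0.0499 resid 0.0005
blue px [252.5 127.7] xy [0.6451 0.0171] dia 0.0681 resid 0.0001
grey px [112.8 169.5] xy [0.6088 0.145 ] dia 0.0684 resid 0.0002
orange px [413.6 173.2] xy [ 0.6052 -0.1315] dia 0.069 resid 0.0002
```

```bash
python3 -m crank '[[[0.03,-0.001,0],[0,0,0],0],[[0.031,0,0],[0,0,0],0],[[0,0,0.03],[0,0,0],0],[[0,0,0.024],[0,0,0],0],[[0,0,0.006],[0,0,0],0],[[0,0,0.004],[0,0,0],0],[[0,0,0.002],[0,0,0],0],[[0,0,0],[0,0,0],0]]'
```

```text
t: 6.65
tcp_pos: [0.6463, 0.0173, 0.0224]
eef_rot: [-0.0, 1.0, -0.0, 0.001]
contact_force: [0.5, 0.3, -1.7]
opening: 0.0128
```

```bash
python3 -m crank '[[[0,0,0.0015],[0,0,0],0],[[0,0,0],[0,0,0],0]]'
```

```text
t: 6.9
tcp_pos: [0.6464, 0.0174, 0.0206]
eef_rot: [0.0, 1.0, -0.0, 0.001]
contact_force: [0.8, -0.7, 0.7]
opening: 0.0131
```

```bash
python3 -m crank '[[[0,0,0],[0,0,0],0.3],[[0,0,0],[0,0,0],0.5],[[0,0,0],[0,0,0],0.8],[[0,0,0],[0,0,0],0.8],[[0,0,0],[0,0,0],0.8],[[0,0,-0.03],[0,0,0],1],[[0,0,-0.03],[0,0,0],1],[[-0.03,0,-0.03],[0,0,0],1],[[-0.03,0,-0.02],[0,0,0],1],[[0,0,0],[0,0,0],1]]'
python3 -m crank '[[[0,0,0],[0,0,0],1],[[0,0,0],[0,0,0],1]]'
python3 - <<'E'
from m import *
c=cam('wrist');p=pose()[0];print(p)
cv2.imwrite('pics/w4.png',c['img'])
circ(c,'stand',(205,90,305,225),WOOD,.017)
circ(c,'blue',(160,50,350,225),BLUE,.003)
E
```

```text
t: 8.15
tcp_pos: [0.585, 0.0175, 0.1317]
eef_rot: [0.0, 1.0, -0.0, 0.001]
contact_force: [0.1, -0.4, -0.9]
opening: 0.0877
t: 8.4
tcp_pos: [0.5866, 0.0174, 0.1293]
eef_rot: [-0.0, 1.0, -0.0, -0.0]
contact_force: [-0.5, 0.6, -0.1]
opening: 0.0877
[0.58638523 0.01740964 0.12923576]
stand px [254.2 131.3] xy [0.6436 0.0175] dia 0.0513 resid 0.0003
blue px [254.7 128.7] xy [0.6451 0.017 ] dia 0.068 resid 0.0001
```

View pics/w4.png

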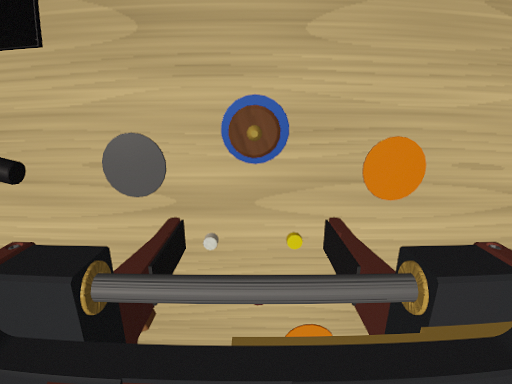

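```bash
python3 -m crank '[[[-0.021,-0.038,0],[0,0,0],1],[[-0.021,-0.038,0],[0,0,0],1],[[-0.021,-0.038,0],[0,0,0],1],[[-0.022,-0.039,0],[0,0,0],1],[[-0.022,-0.039,0],[0,0,0],1],[[-0.022,-0.039,0],[0,0,0],1],[[-0.022,-0.039,0],[0,0,0],1],[[0,0,0],[0,0,0],1],[[0,0,0],[0,0,0],1],[[0,0,0],[0,0,0],1]]'
python3 - <<'E'
from m import *
c=cam('wrist');p=pose()[0];print(p)
cv2.imwrite('pics/w5.png',c['img'])
circ(c,'tin',(190,110,330,240),RED,.03)
w=circ(c,'tinbase',(190,110,330,240),RED,.018)
E
```

```text
t: 9.7
tcp_pos: [0.4357, 0.2866, 0.13]
eef_rot: [0.0, 1.0, -0.001, -0.0]
contact_force: [-0.7, -0.1, -0.6]
opening: 0.0881
[0.43569591 0.28654828 0.13003566]
tin px [251.1 185.3] xy [0.442  0.2898] dia 0.0489 resid 0.0003
tinbase px [251.1 185.3] xy [0.439  0.2899] dia 0.0511 resid 0.0003
```

View pics/w5.png

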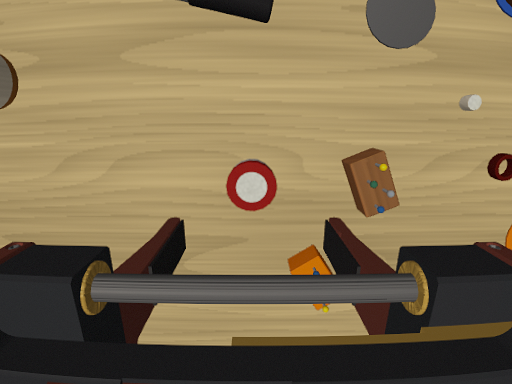

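```bash
python3 -m crank '[[[0.006,-0.003,0.03],[0,0,0],1],[[0,0,0.04],[0,0,0],1],[[0,0,0.03],[0,0,0],1],[[0,0,0.017],[0,0,0],1],[[0,0,0],[0,0,0],1],[[0,0,0],[0,0,0],0.3],[[0,0,0],[0,0,0],0.3],[[0,0,0],[0,0,0],0.3],[[0,0,0],[0,0,0],0.3],[[0,0,0],[0,0,0],0.3]]' 25
python3 -m crank '[[[0,0,0],[0,0,0],0.3],[[0,0,0],[0,0,0],0.3]]'
```

```text
t: 11.0
tcp_pos: [0.4411, 0.2906, 0.0136]
eef_rot: [-0.0, 1.0, 0.0, 0.0]
contact_force: [-1.7, -0.4, 4.5]
opening: 0.0495
t: 11.25
tcp_pos: [0.4411, 0.2906, 0.0136]
eef_rot: [-0.0, 1.0, -0.0, 0.0]
contact_force: [0.4, -0.5, 5.5]
opening: 0.0493
```

```bash
python3 -m crank '[[[0,0,-0.02],[0,0,0],0.3],[[0,0,-0.03],[0,0,0],0.3],[[0.013,0.012,-0.01],[0,0,0],0.3],[[0.026,0.023,0],[0,0,0],0.3],[[0.03,0.026,0],[0,0,0],0.3],[[0.03,0.026,0],[0,0,0],0.3],[[0.02,0.017,0],[0,0,0],0.3],[[0,0,0],[0,0,0],0.3],[[0,0,0],[0,0,0],0.3]]'
python3 - <<'E'
from m import *
c=cam('wrist');p=pose()[0];print(p)
cv2.imwrite('pics/w6.png',c['img'])
circ(c,'tin',(190,110,330,240),RED,p[2]+.0164)
circ(c,'grey',(175,80,330,170),GREY,.003)
circ(c,'blue',(330,90,500,240),BLUE,.003)
E
```

```text
t: 12.38
tcp_pos: [0.5587, 0.1866, 0.0726]
eef_rot: [-0.0, 1.0, -0.0, -0.001]
contact_force: [-0.3, -0.6, -0.8]
opening: 0.0495
[0.55847769 0.18689043 0.07274588]
tin px [253.8 222.2] xy [0.5622 0.187 ] dia 0.0481 resid 0.0002
grey px [298.3 137.2] xy [0.6092 0.1468] dia 0.0664 resid 0.0005
blue px [449.3 117.7] xy [0.6434 0.0182] dia 0.0665 resid 0.0018
```

View pics/w6.png

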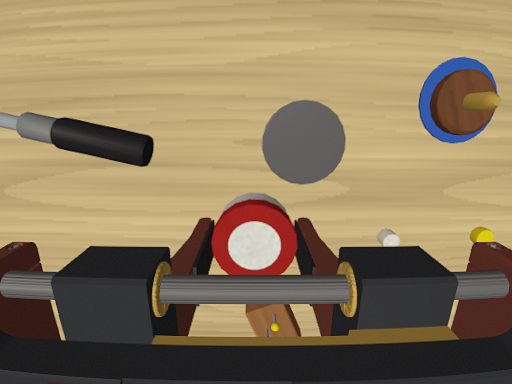

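Run:
```python
from m import *
c=cam('wrist');p=pose()[0];print(p)
circ(c,'tin',(190,110,300,272),RED,p[2]+.0164)
circ(c,'grey',(255,80,360,195),GREY,.003)
print(onz(c,[(388,239),(480,235)],0.005))
t=cam('top');circ(t,'grey',(175,128,222,172),GREY,.003)
```

```text
[0.55851915 0.18709015 0.07289003]
tin px [253.9 237.8] xy [0.5607 0.1873] dia 0.05 resid 0.0004
grey px [303.9 141.6] xy [0.6086 0.146 ] dia 0.0679 resid 0.0001
[[ 0.52293153  0.06521902  0.005     ]
 [ 0.52546565 -0.02502195  0.005     ]]
grey px [194.2 151.1] xy [0.6099 0.164 ] dia 0.1047 resid 0.0089
```

```bash
python3 -m crank '[[[0.025,0.021,0],[0,0,0],0.3],[[0.0245,0.0205,0],[0,0,0],0.3],[[0,0,0.02],[0,0,0],0.3],[[0,0,0.022],[0,0,0],0.3],[[0,0,0.008],[0,0,0],0.3],[[0,0,0.004],[0,0,0],0.3],[[0,0,0],[0,0,0],0.3],[[0,0,0],[0,0,0],0.3]]'
```

```text
t: 13.52
tcp_pos: [0.6099, 0.1451, 0.0199]
eef_rot: [-0.0, 1.0, 0.0, 0.001]
contact_force: [0.2, 0.3, -0.7]
opening: 0.0494
```

```bash
python3 -m crank '[[[-0.001,0,0.002],[0,0,0],0.3],[[0,0,0.001],[0,0,0],0.3],[[0,0,0],[0,0,0],0.3]]'
```

```text
t: 13.9
tcp_pos: [0.6084, 0.145, 0.0166]
eef_rot: [-0.0, 1.0, -0.0, 0.0]
contact_force: [-1.0, -0.3, 4.2]
opening: 0.0496
```

```bash
python3 -m crank '[[[0,0,0],[0,0,0],0.7],[[0,0,0],[0,0,0],0.9],[[0,0,0],[0,0,0],1],[[0,0,0],[0,0,0],1],[[0,0,-0.03],[0,0,0],1],[[0,0,-0.04],[0,0,0],1],[[-0.03,0,-0.04],[0,0,0],1],[[-0.05,-0.006,0],[0,0,0],1],[[-0.05,-0.007,0],[0,0,0],1],[[-0.045,-0.007,0],[0,0,0],1]]'
python3 -m crank '[[[0,0,0],[0,0,-0.18],1],[[0,0,0],[0,0,-0.185],1],[[0,0,0],[0,0,0],1],[[0,0,0],[0,0,0],1]]'
python3 - <<'E'
from m import *
c=cam('wrist');p,Rt,s=pose();print(p,Rt.round(3).tolist())
cv2.imwrite('pics/w7.png',c['img'])
t=cam('top');cv2.imwrite('pics/top7.png',cv2.resize(t['img'][100:260,110:420],None,fx=2.5,fy=2.5))
E
```

```text
t: 15.15
tcp_pos: [0.4316, 0.165, 0.1263]
eef_rot: [-0.0, 1.0, -0.0, 0.0]
contact_force: [0.1, -0.5, -0.4]
opening: 0.0876
t: 15.65
tcp_pos: [0.4335, 0.165, 0.1262]
eef_rot: [-0.0, 0.984, 0.18, 0.0]
contact_force: [-0.3, 0.1, 0.5]
opening: 0.0873
[0.43350498 0.16492982 0.12616996] [[0.935, 0.354, -0.0], [0.354, -0.935, 0.0], [-0.0, -0.0, -1.0]]
```

View pics/w7.png

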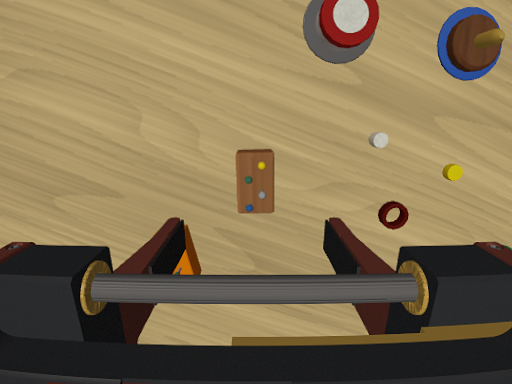

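View pics/top7.png

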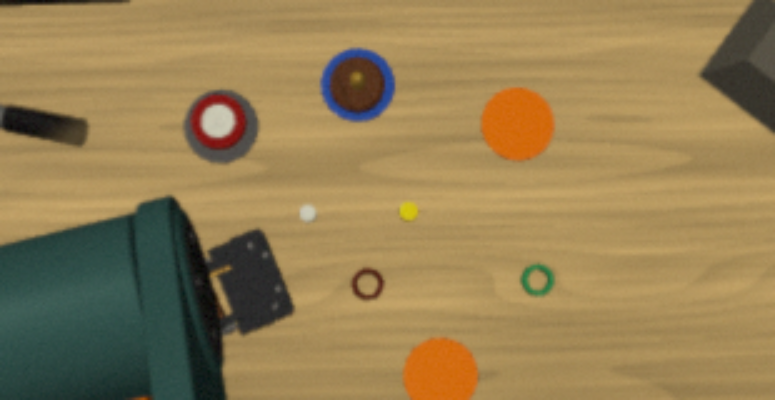

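Run:
```python
from m import *
c=cam('wrist');p,Rt,s=pose();print(p)
h=cv2.cvtColor(c['img'],cv2.COLOR_BGR2HSV);print(h[[160,152,200,180],[245,250,245,290]].tolist())
ct=blobs(c,(220,140,290,225),lambda h,i:((h[...,0]<16)&(h[...,2]<200)))
print(cv2.boundingRect(ct))
w=onz(c,ct.reshape(-1,2),.03)[:,:2]; rr=cv2.minAreaRect((w*1000).astype(np.float32));print(rr)
d=np.r_[np.array(rr[0])/1000-p[:2],0]; print('tool',(Rt.T@d).round(4))
t=cam('top')
circ(t,'tin',(175,122,222,172),RED,.033); circ(t,'greyhull',(175,128,222,172),lambda h,i:GREY(h,i)|RED(h,i),.003)
circ(t,'stand',(235,115,272,152),WOOD,.017); circ(t,'blue',(232,112,276,156),lambda h,i:BLUE(h,i)|WOOD(h,i),.003)
```

```text
[0.43348109 0.16491669 0.12612987]
[[13, 151, 132], [13, 164, 115], [14, 156, 129], [21, 101, 174]]
(236, 149, 38, 64)
((444.376953125, 168.75836181640625), (61.40813064575195, 34.67009353637695), 21.76529312133789)
tool [ 0.0115  0.0003 -0.    ]
tin px [197.  148.3] xy [0.6095 0.1443] dia 0.0497 resid 0.0004
greyhull px [198.1 150.2] xy [0.6102 0.145 ] dia 0.0664 resid 0.0002
stand px [252.3 133.6] xy [0.6437 0.0178] dia 0.0688 resid 0.0006
blue px [252.5 133.6] xy [0.6467 0.0175] dia 0.0698 resid 0.0005
```

```bash
python3 -m crank '[[[0.01,0,0.03],[0,0,-0.01],1],[[0,0,0.04],[0,0,0],1],[[0,0,0.03],[0,0,0],1],[[0,0,0.014],[0,0,0],1],[[0,0,0],[0,0,0],0.1],[[0,0,0],[0,0,0],0.1],[[0,0,0],[0,0,0],0.1],[[0,0,0],[0,0,0],0.1],[[0,0,0],[0,0,0],0.1],[[0,0,0],[0,0,0],0.1]]' 25
python3 -m crank '[[[0,0,0],[0,0,0],0.1],[[0,0,0],[0,0,0],0.1],[[0,0,0],[0,0,0],0.1]]'
```

```text
t: 17.1
tcp_pos: [0.4429, 0.1686, 0.0124]
eef_rot: [-0.0, 0.982, 0.186, 0.0]
contact_force: [-0.6, -0.4, 3.5]
opening: 0.0359
t: 17.48
tcp_pos: [0.4429, 0.1685, 0.0125]
eef_rot: [-0.0, 0.982, 0.186, 0.0]
contact_force: [-1.0, 0.6, 6.3]
opening: 0.0358
```

```bash
python3 -m crank '[[[0,0,-0.02],[0,0,0],0.1],[[0,0,-0.04],[0,0,0],0.1],[[-0.002,0.04,-0.02],[0,0,0],0.1],[[-0.002,0.043,0],[0,0,0],0.1],[[-0.002,0.043,0],[0,0,0],0.1],[[-0.002,0.043,0],[0,0,0],0.1],[[-0.002,0.043,0],[0,0,0],0.1],[[-0.002,0.043,0],[0,0,0],0.1],[[-0.002,0.043,0],[0,0,0],0.1],[[-0.002,0.043,0],[0,0,0],0.1]]'
python3 -m crank '[[[0,0,0],[0,0,0],0.1],[[0,0,0],[0,0,0],0.1],[[0,0,0],[0,0,0],0.1]]'
python3 - <<'E'
from m import *
c=cam('wrist');p,Rt,s=pose();print(p,Rt.round(3).tolist())
cv2.imwrite('pics/w8.png',c['img'])
o=circ(c,'orange',(150,50,400,200),ORANGE,.003)
print((Rt.T@np.r_[o-p[:2],0]).round(4))
E
```

```text
t: 18.73
tcp_pos: [0.5526, -0.1559, 0.0916]
eef_rot: [-0.0, 0.983, 0.186, -0.0]
contact_force: [-0.6, 0.2, -1.9]
opening: 0.0355
t: 19.1
tcp_pos: [0.5517, -0.1533, 0.0918]
eef_rot: [-0.001, 0.982, 0.187, -0.001]
contact_force: [0.1, -0.1, -1.4]
opening: 0.0356
[ 0.55194916 -0.15329729  0.09196504] [[0.93, 0.367, -0.001], [0.367, -0.93, 0.001], [-0.001, -0.001, -1.0]]
orange px [254.6 131.7] xy [ 0.6051 -0.1322] dia 0.0686 resid 0.0001
[ 0.0572 -0.0001 -0.    ]
```

View pics/w8.png

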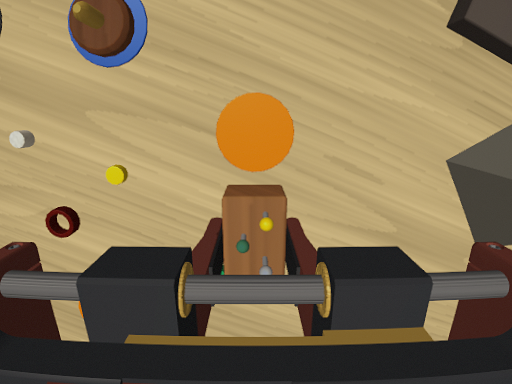

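Run:
```python
from m import *
c=cam('wrist');p,Rt,s=pose()
cv2.imwrite('pics/w8c.png',cv2.resize(c['img'][175:285,205:305],None,fx=5,fy=5,interpolation=cv2.INTER_CUBIC))
g=cv2.cvtColor(c['img'],cv2.COLOR_BGR2GRAY).astype(int);print(g[180:206,235:275].mean(1).round())
for v in (185.,195,196,197): print(v,(Rt.T@(onz(c,(254,v),p[2]+.0175)[0]-p)).round(4),(Rt.T@(onz(c,(254,v),p[2]-.0125)[0]-p)).round(4))
for u in (223.,286): print(u,(Rt.T@(onz(c,(u,197),p[2]+.0175)[0]-p)).round(4))
print((Rt.T@np.r_[np.array([.6065,-.1323])-p[:2],0]).round(4))
```

```text
[164. 165. 166. 170. 143.  66.  71.  73.  73.  74.  74.  74.  75.  75.
  75.  78.  91. 103. 105. 105. 105. 105. 105. 105. 105. 104.]
185.0 [ 0.0358 -0.0006 -0.0175] [ 0.0285 -0.0006  0.0125]
195 [ 0.0302 -0.0006 -0.0175] [ 0.0218 -0.0006  0.0125]
196 [ 0.0297 -0.0006 -0.0175] [ 0.0211 -0.0006  0.0125]
197 [ 0.0291 -0.0006 -0.0175] [ 0.0204 -0.0006  0.0125]
223.0 [ 0.0291 -0.0173 -0.0175]
286 [ 0.0291  0.0166 -0.0175]
[ 0.0583  0.0003 -0.    ]
```

View pics/w8c.png

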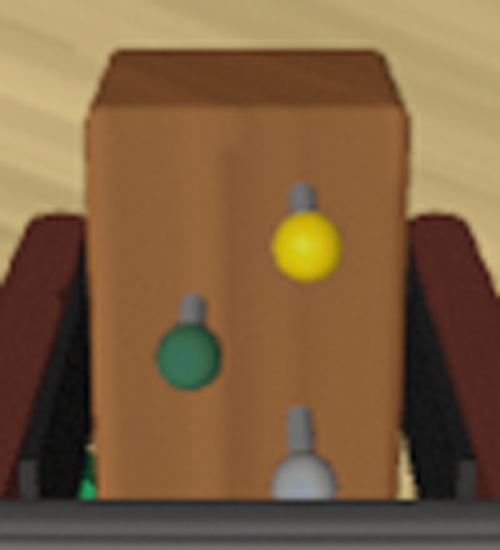

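```bash
python3 -m crank '[[[0.03,0,0],[0,0,0],0.1],[[0.028,0,0],[0,0,0],0.1],[[0,0,0.03],[0,0,0],0.1],[[0,0,0.03],[0,0,0],0.1],[[0,0,0.008],[0,0,0],0.1],[[0,0,0.005],[0,0,0],0.1],[[0,0,0],[0,0,0],0.1],[[0,0,0],[0,0,0],0.1]]'
```

```text
t: 20.2
tcp_pos: [0.6074, -0.1337, 0.0202]
eef_rot: [0.0, 0.982, 0.186, 0.001]
contact_force: [-0.1, 0.4, -1.1]
opening: 0.0359
```

```bash
python3 -m crank '[[[0,-0.001,0.002],[0,0,0],0.1],[[0,0,0.002],[0,0,0],0.1],[[0,0,0],[0,0,0],0.1]]'
```

```text
t: 20.58
tcp_pos: [0.6065, -0.1325, 0.0155]
eef_rot: [0.0, 0.982, 0.186, 0.0]
contact_force: [-0.6, 1.7, 2.5]
opening: 0.0359
```

Seated. Release, rise, and head for the dark ring (≈0.462, 0.012), turning back to yaw 0.

```bash
python3 -m crank '[[[0,0,0],[0,0,0],0.6],[[0,0,0],[0,0,0],0.8],[[0,0,0],[0,0,0],0.9],[[0,0,0],[0,0,0],0.9],[[0,0,-0.02],[0,0,0],0.9],[[0,0,-0.03],[0,0,0],0.9],[[0,0,-0.04],[0,0,0],0.9],[[0,0,-0.02],[0,0,0.18],0.9],[[0,0,0],[0,0,0.195],0.9],[[0,0,0],[0,0,0],0.9]]'
python3 -m crank '[[[-0.035,-0.035,0],[0,0,0],0.9],[[-0.04,-0.036,0],[0,0,0],0.9],[[-0.04,-0.036,0],[0,0,0],0.9],[[-0.04,-0.036,0],[0,0,0],0.9],[[0,0,0],[0,0,0],0.9],[[0,0,0],[0,0,0],0.9],[[0,0,0],[0,0,0],0.9]]'
python3 - <<'E'
from m import *
c=cam('wrist');p,Rt,s=pose();print(p,Rt.round(3).tolist())
cv2.imwrite('pics/w9.png',c['img'])
E
```

```text
t: 21.82
tcp_pos: [0.6063, -0.1325, 0.1255]
eef_rot: [0.0, 1.0, 0.005, 0.0]
contact_force: [-0.1, -0.3, -1.2]
opening: 0.0788
t: 22.7
tcp_pos: [0.4519, 0.0086, 0.1253]
eef_rot: [0.0, 1.0, 0.004, 0.001]
contact_force: [-0.4, -0.1, -0.4]
opening: 0.079
[0.45174482 0.0086024  0.12521951] [[1.0, 0.007, 0.001], [0.007, -1.0, -0.0], [0.001, 0.0, -1.0]]
```

View pics/w9.png

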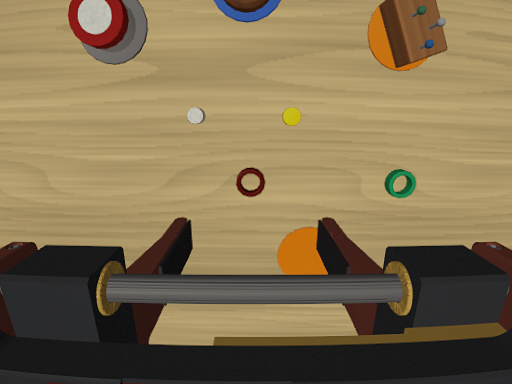

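```bash
cat >> m.py <<'E'
RING=lambda h,i:((h[...,0]<10)|(h[...,0]>165))&(h[...,2]<130)&(h[...,1]>60)
E
python3 - <<'E'
from m import *
c=cam('wrist');p,Rt,s=pose();print(p)
h=cv2.cvtColor(c['img'],cv2.COLOR_BGR2HSV);print(h[[170,183,195,182],[250,238,250,250]].tolist())
circ(c,'ring',(230,160,275,205),RING,.012)
circ(c,'ring',(230,160,275,205),RING,.006)
E
```

```text
[0.45147525 0.00866049 0.12516571]
[[3, 202, 92], [3, 224, 82], [0, 235, 77], [21, 101, 170]]
ring px [250.2 181.6] xy [0.4592 0.0129] dia 0.0285 resid 0.0003
ring px [250.2 181.6] xy [0.4578 0.013 ] dia 0.0291 resid 0.0003
```

```bash
python3 -m crank '[[[0.0085,-0.004,0.03],[0,0,0.007],0.6],[[0,0,0.04],[0,0,0],0.6],[[0,0,0.03],[0,0,0],0.6],[[0,0,0.012],[0,0,0],0.6],[[0,0,0.004],[0,0,0],0.6],[[0,0,0],[0,0,0],0.6],[[0,0,0],[0,0,0],0.6]]' 10
python3 - <<'E'
from m import *
c=cam('wrist');p,Rt,s=pose();print(p)
cv2.imwrite('pics/w10.png',c['img'])
circ(c,'ring',(215,200,295,275),RING,.012)
E
```

```text
t: 23.68
tcp_pos: [0.4596, 0.0133, 0.01]
eef_rot: [0.0, 1.0, 0.0, 0.001]
contact_force: [0.6, 0.0, -0.4]
opening: 0.0527
[0.45951296 0.01336044 0.010024  ]
ring px [255.2 233.6] xy [0.4601 0.013 ] dia 0.0299 resid 0.0006
```

View pics/w10.png

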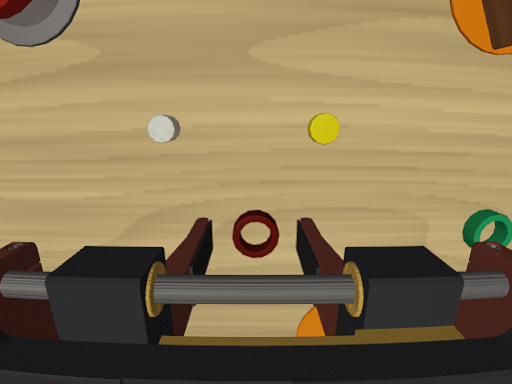

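```bash
python3 -m crank '[[[0.0005,0,0.004],[0,0,0],0.6],[[0,0,0.001],[0,0,0],0.6],[[0,0,0],[0,0,0],0.2],[[0,0,0],[0,0,0],0.2],[[0,0,0],[0,0,0],0.2],[[0,0,0],[0,0,0],0.2],[[0,0,0],[0,0,0],0.2],[[0,0,0],[0,0,0],0.2]]' 10
```

```text
t: 24.72
tcp_pos: [0.4592, 0.0135, 0.0042]
eef_rot: [-0.0, 1.0, 0.0, 0.0]
contact_force: [-0.0, 0.0, -0.9]
opening: 0.0294
```

```bash
python3 -m crank '[[[0,0,-0.02],[0,0,0],0.2],[[0,0,-0.04],[0,0,0],0.2],[[0.02,0,-0.02],[0,0,0],0.2],[[0.035,-0.001,0],[0,0,0],0.2],[[0.035,-0.001,0],[0,0,0],0.2],[[0.025,-0.001,0],[0,0,0],0.2],[[0,0,0],[0,0,0],0.2],[[0,0,0],[0,0,0],0.2],[[0,0,0],[0,0,0],0.2]]'
python3 - <<'E'
from m import *
c=cam('wrist');p,Rt,s=pose();print(p,Rt.round(3).tolist(),s['opening'])
cv2.imwrite('pics/w11.png',c['img'])
circ(c,'ring',(215,200,295,265),RING,p[2]+.008)
circ(c,'blue',(180,50,340,200),lambda h,i:BLUE(h,i),.003)
E
```

```text
t: 25.85
tcp_pos: [0.5725, 0.0166, 0.0839]
eef_rot: [-0.0, 1.0, 0.0, -0.001]
contact_force: [0.1, 0.5, -0.6]
opening: 0.0294
[0.57282059 0.01653302 0.08405828] [[1.0, 0.0, -0.001], [0.0, -1.0, 0.0], [-0.001, -0.0, -1.0]] 0.029352274658484192
ring px [254.1 236.9] xy [0.5736 0.0169] dia 0.0305 resid 0.0004
blue px [253.9 113.6] xy [0.6451 0.0171] dia 0.0683 resid 0.0001
```

View pics/w11.png

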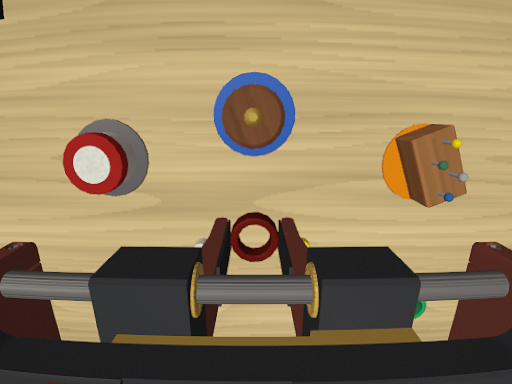

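Run:
```python
from m import *
c=cam('wrist');p=pose()[0];print(p)
circ(c,'base',(215,75,290,155),lambda h,i:(h[...,0]<16)&(h[...,2]<150),.017)
ct=blobs(c,(235,100,272,135),lambda h,i:(h[...,0]>16)&(h[...,0]<35)&(h[...,1]>120))
m=mid(ct);print(m,cv2.boundingRect(ct),onz(c,m,.035),onz(c,m,.043))
cv2.imwrite('pics/w11c.png',cv2.resize(c['img'][65:165,205:305],None,fx=5,fy=5,interpolation=cv2.INTER_CUBIC))
t=cam('top');hs=lambda h,i:(h[...,0]<20)&(h[...,2]<110)
circ(t,'base',(235,115,272,152),hs,.017)
```

```text
[0.57310835 0.01650219 0.08418349]
base px [252.8 116.4] xy [0.6435 0.0178] dia 0.0492 resid 0.0001
[252.67560664 117.0651341 ] (244, 108, 19, 19) [[0.64360078 0.01789241 0.035     ]] [[0.64360863 0.01785567 0.043     ]]Traceback (most recent call last):
  File "<stdin>", line 8, in <module>
  File "m.py", line 13, in circ
    rad=np.sqrt(s[2]+s[0]**2+s[1]**2); print(n,'px',mid(ct.astype(np.float32)).round(1),'xy',s[:2].round(4),'dia',(2*rad).round(4),'resid',np.std(np.hypot(*(w-s[:2]).T)).round(4)); return s[:2]
                                                    ~~~^^^^^^^^^^^^^^^^^^^^^^^
  File "m.py", line 9, in mid
    M=cv2.moments(ct); return np.array([M['m10']/M['m00'],M['m01']/M['m00']])
                                        ~~~~~~~~^~~~~~~~~
ZeroDivisionError: float division by zero
```

View pics/w11c.png

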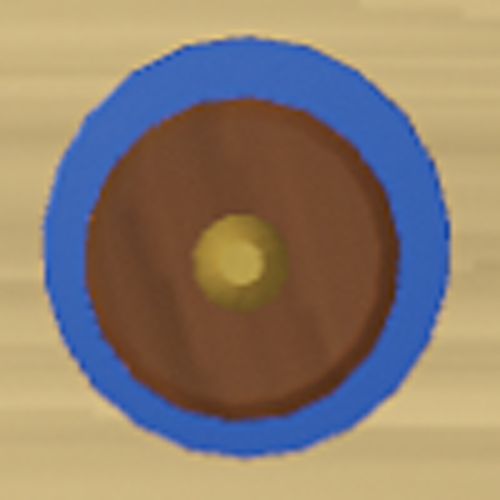

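```bash
python3 -m crank '[[[0.035,-0.001,0],[0,0,0],0.2],[[0.036,0,0.015],[0,0,0],0.2],[[0,0,0.01],[0,0,0],0.2],[[0,0,0],[0,0,0],0.2],[[0,0,0],[0,0,0],0.2],[[0,0,0],[0,0,0],0.2]]'
python3 - <<'E'
from m import *
c=cam('wrist');p,Rt,s=pose();print(p,s['opening'])
cv2.imwrite('pics/w12c.png',cv2.resize(c['img'][190:280,205:305],None,fx=6,fy=6,interpolation=cv2.INTER_CUBIC))
circ(c,'ring',(215,200,295,265),RING,p[2]+.008)
ct=blobs(c,(235,210,272,270),lambda h,i:(h[...,0]>16)&(h[...,0]<35)&(h[...,1]>120))
print(cv2.boundingRect(ct),onz(c,mid(ct),.04))
E
```

```text
t: 26.75
tcp_pos: [0.6447, 0.0175, 0.0597]
eef_rot: [-0.0, 1.0, 0.0, 0.0]
contact_force: [-0.2, -0.2, 0.3]
opening: 0.0297
[0.6449115  0.01753514 0.05977401] 0.02958518431098907
ring px [254.1 236.5] xy [0.646  0.0179] dia 0.0307 resid 0.0005
(247, 225, 15, 7) [[0.64071555 0.01800493 0.04      ]]
```

View pics/w12c.png

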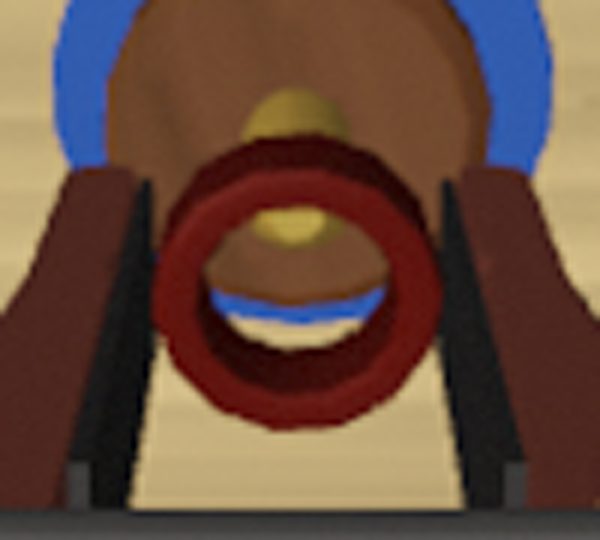

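Run:
```python
from m import *
c=cam('wrist');p=pose()[0];print(p)
print('tip ctr',onz(c,(253.8,230.3),.043)[0]+[.003,0,0])
print('base',onz(c,(254,240.),.017)[0]+[.026,0,0])
print('pad',onz(c,(254,243.7),.003)[0]+[.035,0,0])
print('ring',[onz(c,(254.5,v),p[2]+.008)[0][0] for v in (190+170/6,190+428/6)], 'hole',[onz(c,(254.5,v),p[2]+.008)[0][0] for v in (190+207/6,190+352/6)])
```

```text
[0.64507414 0.01751678 0.0597619 ]
tip ctr [0.64317622 0.01803141 0.043     ]
base [0.64684652 0.01788243 0.017     ]
pad [0.64590834 0.01787669 0.003     ]
ring [np.float64(0.6581969274971985), np.float64(0.6300296009323175)] hole [np.float64(0.65432267172432), np.float64(0.6386196897709869)]
```

```bash
python3 -m crank '[[[0,0,0.008],[0,0,0],0.2],[[0,0,0.007],[0,0,0],0.2],[[0,0,0.007],[0,0,0],0.2],[[0,0,0],[0,0,0],0.2],[[0,0,0],[0,0,0],0.2]]'
python3 - <<'E'
from m import *
c=cam('wrist');p,Rt,s=pose();print(p,s['opening'],s['contact_force'])
cv2.imwrite('pics/w13c.png',cv2.resize(c['img'][190:280,205:305],None,fx=6,fy=6,interpolation=cv2.INTER_CUBIC))
E
```

```text
t: 27.48
tcp_pos: [0.6452, 0.0175, 0.0371]
eef_rot: [-0.0, 1.0, 0.0, -0.0]
contact_force: [-0.1, 0.7, -0.2]
opening: 0.0298
[0.64540037 0.01749555 0.03725378] 0.029579189453344323 [ 0.354916    0.62705139 -0.67621072]
```

View pics/w13c.png

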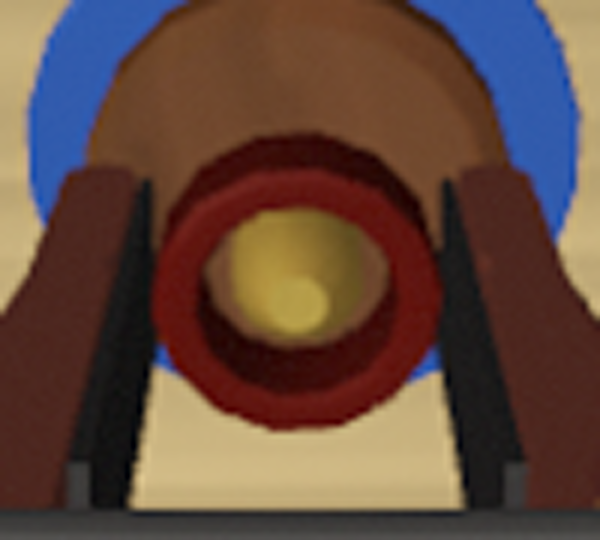

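```bash
python3 -m crank '[[[0,0,0.005],[0,0,0],0.2],[[0,0,0.005],[0,0,0],0.2],[[0,0,0.004],[0,0,0],0.2],[[0,0,0],[0,0,0],0.2],[[0,0,0],[0,0,0],0.2]]'
```

```text
t: 28.15
tcp_pos: [0.6452, 0.0175, 0.0231]
eef_rot: [-0.0, 1.0, 0.0, -0.0]
contact_force: [0.8, -0.3, -0.2]
opening: 0.0299
```

```bash
python3 -m crank '[[[0,0,0.0015],[0,0,0],0.2],[[0,0,0],[0,0,0],0.2],[[0,0,0],[0,0,0],0.45],[[0,0,0],[0,0,0],0.5],[[0,0,0],[0,0,0],0.6],[[0,0,0],[0,0,0],0.6],[[0,0,-0.02],[0,0,0],0.6],[[0,0,-0.03],[0,0,0],0.6],[[0,0,-0.04],[0,0,0],0.6],[[-0.03,0,-0.03],[0,0,0],0.6]]'
python3 -m crank '[[[-0.03,0,0],[0,0,0],0.6],[[0,0,0],[0,0,0],0.6],[[0,0,0],[0,0,0],0.6],[[0,0,0],[0,0,0],0.6]]'
python3 - <<'E'
from m import *
c=cam('wrist');p,Rt,s=pose();print(p,s['contact_force'])
cv2.imwrite('pics/w14.png',c['img'])
cv2.imwrite('pics/w14c.png',cv2.resize(c['img'][75:195,190:320],None,fx=5,fy=5,interpolation=cv2.INTER_CUBIC))
circ(c,'ring_lying',(225,90,295,190),RING,.029)
s=cam('scene');cv2.imwrite('pics/s14.png',cv2.resize(s['img'][150:280,120:430],None,fx=2.5,fy=2.5,interpolation=cv2.INTER_CUBIC))
E
```

```text
t: 29.4
tcp_pos: [0.6181, 0.0172, 0.1452]
eef_rot: [0.0, 1.0, 0.0, 0.003]
contact_force: [-0.4, -0.4, 0.9]
opening: 0.0526
t: 29.9
tcp_pos: [0.5865, 0.0174, 0.1417]
eef_rot: [-0.0, 1.0, 0.0, 0.0]
contact_force: [0.1, -0.4, -0.1]
opening: 0.0529
[0.5862413  0.01740221 0.1415176 ] [ 0.20222319 -0.04417457 -0.05700566]
ring_lying px [253.8 131. ] xy [0.6441 0.0179] dia 0.0292 resid 0.0001
```

View pics/w14.png

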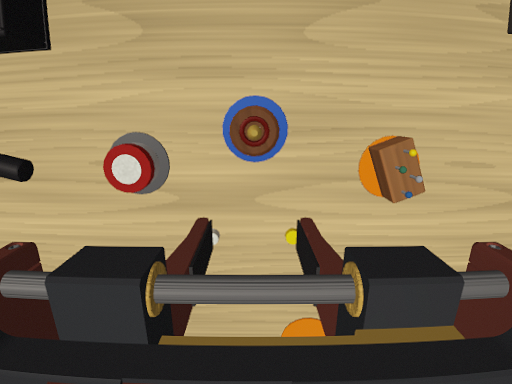

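View pics/w14c.png

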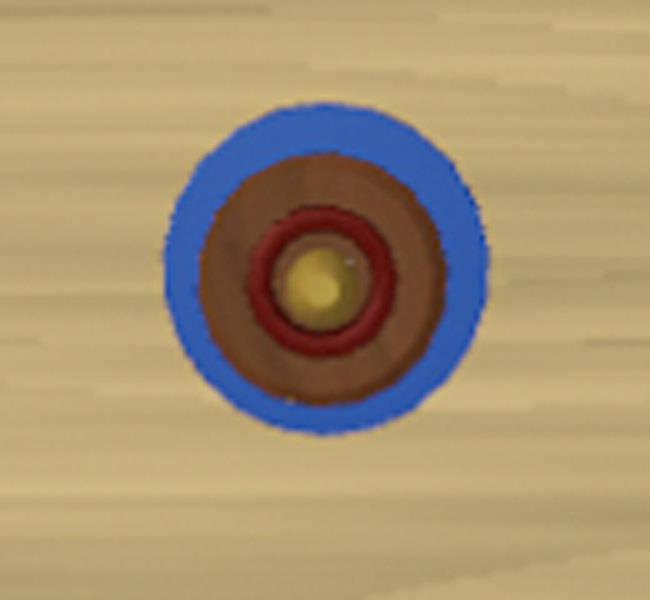

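View pics/s14.png

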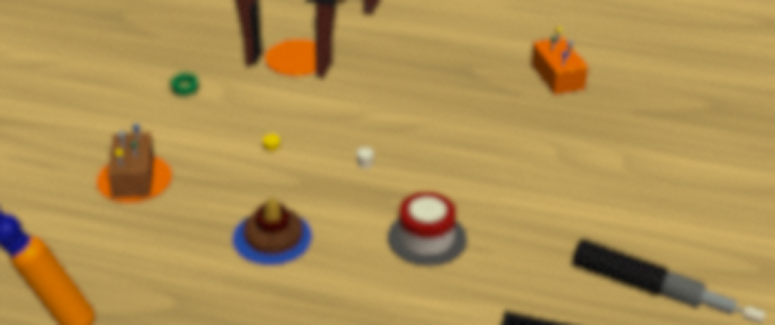

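Run:
```python
from m import *
c=cam('wrist')
ct=blobs(c,(368,130,432,208),lambda h,i:((h[...,0]<17)&(h[...,1]<185)&(h[...,2]>105)&(h[...,2]<200)))
w=onz(c,ct.reshape(-1,2),.033)[:,:2];print(cv2.boundingRect(ct),cv2.minAreaRect((w*1000).astype(np.float32)))
ct=blobs(c,(350,130,432,208),ORANGE); 
circ(c,'tin',(95,135,160,200),RED,.033)
cv2.imwrite('pics/w15c.png',cv2.resize(c['img'][120:220,345:445],None,fx=6,fy=6,interpolation=cv2.INTER_CUBIC))
corn=[(390,195),(424,190),(412,138),(388,203)]
```

```text
(369, 137, 56, 66) ((607.6487426757812, -126.23965454101562), (65.187255859375, 43.56188201904297), 21.585792541503906)
tin px [128.3 166.9] xy [0.6092 0.143 ] dia 0.0504 resid 0.0006
```

View pics/w15c.png

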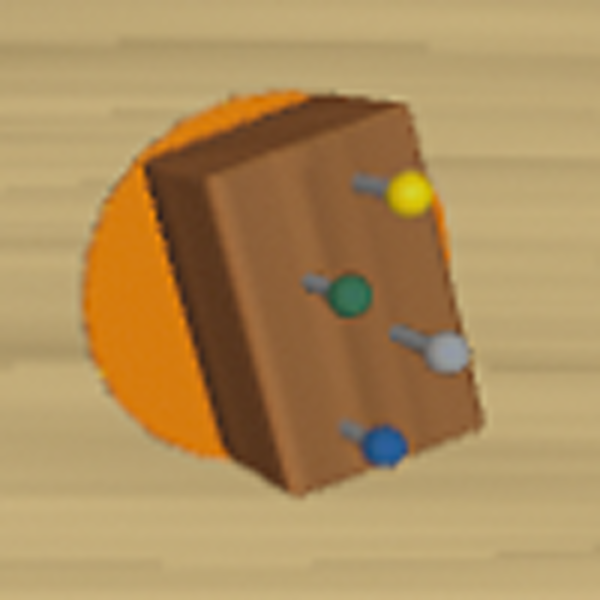

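Run:
```python
from m import *
c=cam('wrist')
q=np.array([(208,178),(410,103),(483,428),(297,495)])/6+[345,120]
w=onz(c,q,.033);print(w.round(4),w.mean(0).round(4),[np.linalg.norm(w[i]-w[i-1]).round(4) for i in range(4)])
b=np.array([(145,163),(318,95)])/6+[345,120];print(onz(c,q[:0] if 0 else b,.033))
t=cam('top');cv2.imwrite('pics/top15.png',cv2.resize(t['img'][100:260,110:420],None,fx=2.5,fy=2.5))
```

```text
[[ 0.6266 -0.1051  0.033 ]
 [ 0.6392 -0.1378  0.033 ]
 [ 0.5845 -0.1588  0.033 ]
 [ 0.5725 -0.1272  0.033 ]] [ 0.6057 -0.1322  0.033 ] [np.float64(0.0584), np.float64(0.035), np.float64(0.0587), np.float64(0.0338)]
[[ 0.6289768  -0.09435999  0.033     ]
 [ 0.64025569 -0.12202945  0.033     ]]
```

View pics/top15.png

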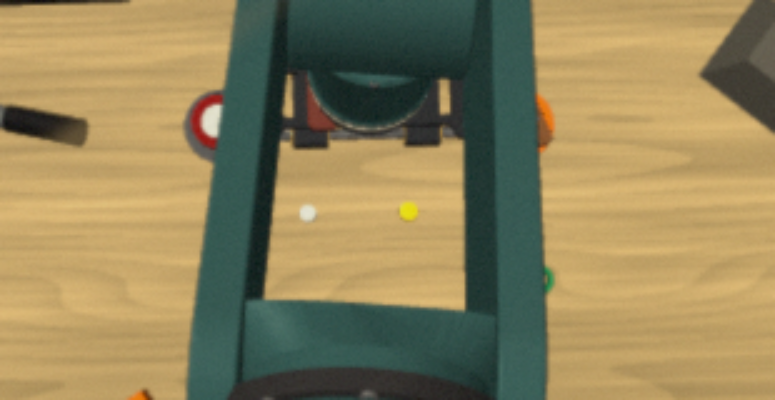

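Block centred within about 1 mm of its pad, tin within about 2 mm, stand within about 2 mm. The ring lies flat around the post and the gripper is clear, so I'm handing in.

```bash
python3 -c "
from workcell import r
print(r.get_state()['t'],r.finish_job())"
```

```text
the job is handed in; nothing more can be done
30.15 None
```

The station is laid out as asked, in the order asked, and was handed in at about 30 s. The stand is on the middle (blue) pad, the tin on the left (grey) pad and the brown burr block on the right (orange) pad. The dark ring is over the stand's post.

**Placing:** the last wrist pictures put the block within about 1 mm of its pad's centre, and the tin and the stand within about 2 mm. All three are upright.

**Ring:** it lies flat on the base and measured 29 mm across at the height expected there, close to its true 30 mm.

**Left alone:** I never touched the green ring, the black handpiece or the look-alikes. The gripper was open and clear of everything at hand-in, and I read only small wrist forces after each move.

**Disagreements between checks:**
- The wrist and top cameras differ by about 2 mm in x on the pads, so the centring figures carry that uncertainty.
- The top view could not confirm the final layout because the arm was blocking it.

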